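Trial lift and hold of an instrument with a lever jack

ROBOT

A 6-joint arm with a two-finger parallel gripper is mounted at the origin on the work surface. World frame = base frame: x ahead of the robot, y to its left, z up, the work surface at z = 0. Lengths are in m, angles in rad, forces in N, time in s.
With the tool pointing down it reaches from about 0.4 to 0.925 m from the base axis. Payload 12.5 kg.
Tool frame: the origin (TCP) lies at the very end of the fingers, on their centre line; the grasp point (between the pads) lies 19 mm behind it; z points along the fingers, y is the direction in which the jaws open and shut (so a half turn about z gives the same grasp; the last joint's range is limited). The gripper opens to 95 mm and grips with 3 to 60 N. Pads are 20 mm wide; open, the fingers measure 119 mm over their backs; the gripper's body (75 mm by 180 mm) begins 59 mm behind the grasp point.
Start: joints at [-1.305, 0.491, 1.559, -0, 1.092, -0.106], TCP at [0.227, -0.582, 0.215] pointing down, gripper open.
Joint ranges: [-3.1, 3.1], [-0.84, 2.19], [0.05, 2.79], [-1.13, 4.28], [0.06, 2.93], [-2.69, 2.69]. Speed limits (rad/s): [2.22, 2.22, 2.79, 3.14, 3.14, 3.14].

INTERFACE

Orientations are given as a unit quaternion [x, y, z, w].
In Python, from rig import bot gives the robot as it stands. The module is installed in compiled form; this text tells all that it offers.
- The arm moves only by the tool jog_arm, never from a script. Its argument "targets" is a list of rows, each a list of 3 entries, a list of its own where there are three numbers: the finger opening in m, from 0 to 0.0951, then the shift along the world's x, y, z in m, then the turn about the world's z in rad. In form: [[jaw, [tx, ty, tz], turn], ...]. A call has 1 to 20 rows; each row shifts and turns the commanded pose from where the row before left it; what a row does not reach is not made up. A row lasts 1/8 s, in which the tool goes at most 62.5 mm and 10.7 degrees, less where a joint would pass 70% of its speed; a pose out of reach is approached as far as the arm can. A call is refused whole if a number of a shift passes 0.0625 or a number of a turn 0.188, either way. A call with a gripper value outside its range is refused whole. The fingers move at their own pace and stop on an object; "grip_force" is the grip in N (left out, the last holds). Time passes only in rows, so rows that do not move let the fingers close. It gives the time, the measured TCP pose, the force and the opening at its end, in the units of the state.
- bot.get_obs(): the state, without advancing time (a new reading comes with each control period).
- bot.get_image(name): name is "scene" or "top" or "wrist"; returns (picture, depth): 384x512x3 uint8, blue, green, red; 384x512 float32, m along the optical axis (not along the pixel's ray), 0 where there is no reading.
- bot.camera_model(name): a dict with "fovy" (degrees; the focal length in pixels is half the picture's height over the tangent of half this angle, whatever the lens; pixels are square), "cx", "cy" (the principal point, pixels), "R" (3x3) and "t" (3): a world point X has camera coordinates R X + t; the wrist camera has in their place "hand_eye" (4x4, takes a point from camera to tool coordinates, whose origin is the TCP and whose axes are the flange's). Camera axes: x right, y down, z forward; pixel columns grow to the right and rows downward; lengths in m; the calibration is good to about 2 mm. A picture is of the moment at which its call begins: read the wrist's pose just before it. camera_model takes no time and is no camera call.
- bot.sign_off(): hands the job in, once; it reports no verdict.
The state is a dict: "clock": time; "joints": joint angles; "joint_velocities": joint speeds; "joint_torque": joint torques, N m; "ee_pos": TCP position; "ee_rot": TCP orientation; "ft_force": force on the tool from outside, world axes, zero at the start; "moment": the same for the moment, N m; "grip_width": finger opening in m.
Only numpy, scipy, OpenCV 4.12 (cv2) and the standard library are available. Lean on these libraries where they do the work, as an engineer would, in place of code of your own. Each camera call takes 0.05 s, during which the arm holds its last target.

TASK

One side of the lab instrument has to be raised on the bench. First clear the square setting block out of the jack's way by returning it fully down into its own square slot, then stand the jack flat on the bench with its saddle centred under the marked lift point. Make a trial stroke (pump handle all the way down so that the instrument's side rises, then let the handle come all the way back up), then press the handle all the way down again and finish while still holding it down, the instrument raised on the jack alone; never lift or shove the instrument with the gripper, and leave everything else where it stands.

Things in the scene. Friction and masses are not known exactly. Their poses are not given: they have to be found in the camera images.
- block_center (a point): Square setting block, bare aluminium, 40 x 40 mm and 60 mm tall, 0.25 kg, standing loose on the bench just out from the instrument's lug, where the jack has to go. This point is its centre, 30 mm above its underside; z is up, x and y run along its square sides (any quarter turn fits the slot).
- square_slot (a point): Own slot of the square block: fixed grey holder, 80 x 80 x 30 mm, with a square pocket 48 x 48 mm, 20 mm deep, mouth chamfered 3 mm, and a white label with a black square on its far rim. This point: centre of the pocket's mouth, 30 mm above the bench; x, y along the pocket's sides. Fully home, the block's centre is 10 mm above this point.
- round_slot (a point): The other holder, same size, with a round pocket 48 mm wide, 20 mm deep and a round mark on its label. It already holds the round block. This point is the centre of the pocket's mouth, 30 mm above the bench. It may stand left or right of the square one.
- round_block_center (a point): Round aluminium setting block, 40 mm across, 55 mm tall, standing in the round slot; leave it. This point is its centre.
- jack: Loose lever jack, 0.8 kg. Origin: underside of the base, below the grip post; z up, +x to the saddle end (saddle axis at x = 65 mm), handle out to -x (pivot at x = -30, 65 mm up). Base plate x -85 to 95 mm, 80 mm wide, 10 thick. Grip post over the origin: aluminium, 30 mm along x, 28 along y, top 90 mm above the bench; take it across y from above.
- saddle_top (a point): Centre of the top face of the jack's round steel saddle, 34 mm across, at 65 mm along the jack's x from its origin; 60 mm above the bench with the handle up. It rises 4.8 mm per 0.1 rad of handle, 24 mm for the full stroke.
- handle_pad (a point): Centre of the top face of the grey plastic press pad at the end of the jack's handle; the pad is 50 mm long, 44 mm wide, 12 mm thick, and this point is 150 mm from the pivot along the handle and 6 mm above its centre line. z is the pad's upward normal, x points along the handle towards the pivot.
- handle (a joint): Jack handle: 0 = up (pad end sloping up at 0.45 rad from the pivot), grows as it is pressed down, stop at 0.5 rad (then 0.05 rad below level). A spring returns it up when let go. The pad needs about 2 N at first, and about 8 to 14 N once the saddle carries the instrument (from about 0.25 rad).
- module_tilt (a joint): Tilt of the instrument's case about its far lower edge, 0 = resting level, grows as the lug side rises; about 0.03 rad with the handle fully down (the lug 11 mm up).
- lift_point (a point): Marked lift point: centre of the underside of a 36 mm round rubber pad, 72 mm above the bench, below a steel lug on the instrument's side (60 mm along x, 12 thick, top 87 mm up; round mark on top straight above). z up; y points out from the instrument: the lug ends 25 mm out, the side wall is 50 mm inward. The space below is open.
- instrument: Light grey analytical instrument, low case 320 x 320 mm, top 148 mm above the bench, about 6 kg, hinged at its far lower edge on a rubber mat. Origin on the bench straight below the lift point; y points out from the side that carries the lug; the case spans x -160 to +160 and y -370 to -50 mm.
- bottle_center (a point): Capped clear glass bottle, 70 mm across, 150 mm tall; leave it. This point is 75 mm up its axis.
- beaker_center (a point): Small glass beaker, 60 mm across, 75 mm tall; leave it. This point is its centre.
- screwdriver: Screwdriver, 160 mm, lying on the bench on the far side, beyond the holders; leave it.

How it is judged:
On the way, in this order (a step that is already met when the one before it is completed fails the run):
1. the square block sits fully home in the square slot (horizontal distance between block_center and square_slot below 0.007 m and z of block_center in the frame of square_slot below 0.014 m and angle between block_center's own z axis and vertical below 0.08 rad), for 0.2 s.
2. the jack stands flat on the bench, its saddle under the lift point, handle up (horizontal distance between saddle_top and lift_point below 0.012 m and angle between jack's own z axis and vertical below 0.05 rad and height (world z) of jack below 0.004 m and value of joint handle below 0.12 rad and value of joint module_tilt below 0.004 rad), for 0.2 s.
3. trial stroke: the handle is down and the instrument's side is up on the jack (horizontal distance between saddle_top and lift_point below 0.012 m and angle between jack's own z axis and vertical below 0.05 rad and height (world z) of jack below 0.004 m and value of joint handle above 0.37 rad and value of joint module_tilt above 0.015 rad and contact force between jack and instrument above 5 N), for 0.2 s.
4. the handle is back up and the instrument down again (all of step 2), for 0.1 s.
At the end, for the whole second after the job is handed in: Arm presses the jack over 2 N and not the instrument; handle over 0.37 rad; instrument tilted over 0.015 rad, over 5 N on the jack; saddle within 12 mm of the lift point, jack flat (0.05 rad); block home in its slot (centre within 7 mm, 4 mm of fully down, tilt under 0.08 rad) (all of step 1 and all of step 3 and contact force between any of the fingers, the arm and jack above 2 N and contact force between each of the arm, the fingers and instrument below 0.5 N); the arm keeps its last pose, push and grip.
It fails at once if the gripper or arm lifts or shoves the instrument (more than 10 N) (contact force between any of the arm, the fingers and instrument above 10 N).
It fails at once if a bystander is moved: round_block_center (distance of round_block_center from where it was at the start of the episode above 0.02 m).
It fails at once if a bystander is moved: bottle_center (distance of bottle_center from where it was at the start of the episode above 0.03 m).
It fails at once if a bystander is moved: beaker_center (distance of beaker_center from where it was at the start of the episode above 0.03 m).
It fails at once if a bystander is moved: screwdriver (distance of screwdriver from where it was at the start of the episode above 0.03 m).
It also fails if it takes over 72 s, if anything falls off the work surface, if the arm or the gripper's body presses on something with over 40 N, if the wrist force passes 120 N, or if a joint passes its speed limit or range.

## Working session

There is one attempt and no reset: what is moved stays moved. The work goes in short steps, Python scripts to look and compute and a tool call to move; the robot and the scene stay as the last step left them, time stands still between calls to the robot, and variables do not carry over. Pictures are saved under pics/ and viewed, and the job is handed in when it is done.

Besides the shell and the picture viewer there is one more tool, called after ">>>" in YAML: its name, and indented under it one key for each argument. jog_arm: Moves the arm, as the interface text tells. Its arguments: {"type":"object","properties":{"targets":{"type":"array"},"grip_force":{"type":"number"}},"required":["targets"]}

```bash
mkdir -p pics
python3 - <<'E'
from rig import bot
import cv2,numpy as np,pickle
o=bot.get_obs();print(o)
D={}
for n in ["scene","top","wrist"]:
    im,d=bot.get_image(n);m=bot.camera_model(n);D[n]=(im,d,m)
    cv2.imwrite(f"pics/{n}0.png",im);print(n,m,(d>0).mean())
pickle.dump((o,D),open("d0.pkl","wb"))
E
```

```text
{'clock': 0.0, 'joints': array([-1.30462999e+00,  4.91579993e-01,  1.55943920e+00, -3.50786888e-05,
        1.09171807e+00, -1.05618636e-01]), 'joint_velocities': array([ 2.19688618e-03, -4.50394542e-05,  4.52685783e-04,  7.07258760e-04,
        1.56247225e-03,  1.14627013e-04]), 'joint_torque': array([ 1.33578571e-03, -6.12643576e+01, -2.58190495e+01,  6.93112356e-02,
        4.81865939e-02, -1.56927713e-04]), 'ee_pos': array([ 0.22698715, -0.58206222,  0.21405259]), 'ee_rot': array([ 9.82770033e-01,  1.84831640e-01, -6.14017458e-05, -5.69213248e-04]), 'ft_force': array([ 1.00698627, -0.14385581,  0.10474837]), 'moment': array([-0.05720641,  0.03532967,  0.00189934]), 'grip_width': 0.0949578002142944}
scene {'fovy': 48.62973634724294, 'cx': 248.76573690894438, 'cy': 193.29645409417196, 'R': array([[-0.85986364,  0.51025339,  0.01661313],
       [ 0.40338391,  0.69899614, -0.59049624],
       [-0.31291523, -0.50104478, -0.80686938]]), 't': array([ 0.5441807 , -0.12416522,  1.52624641])} 0.9957529703776041
top {'fovy': 50.80703501881499, 'cx': 247.34722253763317, 'cy': 195.3801149377569, 'R': array([[ 0.01361023, -0.99977759,  0.01610976],
       [-0.98609046, -0.01608952, -0.16542894],
       [ 0.16565134, -0.01363415, -0.98609013]]), 't': array([-0.11081732,  0.59927367,  1.2901033 ])} 0.9959259033203125
wrist {'fovy': 67.3335913318049, 'cx': 257.5033524526152, 'cy': 192.047156809737, 'hand_eye': array([[ 2.21255320e-04, -9.59879663e-01, -2.80412167e-01,
         8.00384967e-02],
       [ 9.99999955e-01,  1.54987884e-04,  2.58496601e-04,
         2.19976762e-04],
       [-2.04665142e-04, -2.80412211e-01,  9.59879654e-01,
        -1.69194712e-01],
       [ 0.00000000e+00,  0.00000000e+00,  0.00000000e+00,
         1.00000000e+00]])} 0.9959259033203125
```

View pics/scene0.png

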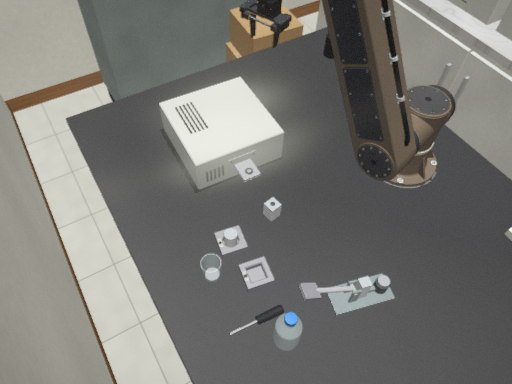

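View pics/top0.png

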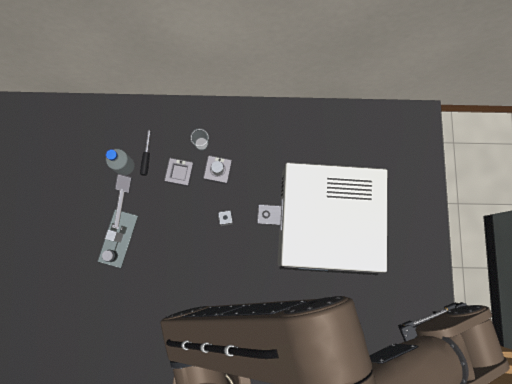

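View pics/wrist0.png

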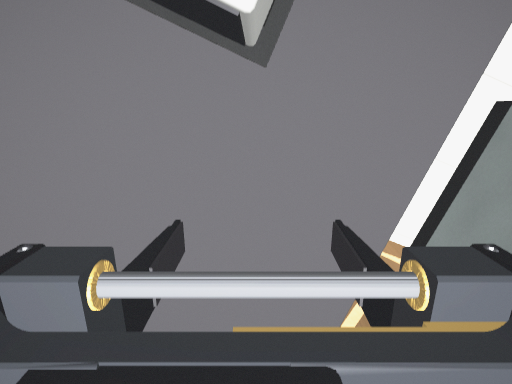

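The top view shows the instrument at about (335,218), its lug at (267,214), the block at (225,217), the square slot at (179,172), the round slot at (218,168) and the jack at (118,235). The jack's handle pad is at (123,184), next to the bottle at (115,158). Next I'll measure these.

```bash
cat > h.py <<'E'
import numpy as np,cv2
from scipy.spatial.transform import Rotation as Ro
def K(m,sh=(384,512)):
    f=sh[0]/2/np.tan(np.radians(m['fovy']/2));return f,m['cx'],m['cy']
def RT(m,o=None):
    if 'R' in m: return np.array(m['R']),np.array(m['t'])
    R0=Ro.from_quat(o['ee_rot']).as_matrix();H=np.array(m['hand_eye'])
    Rc=R0@H[:3,:3];tc=R0@H[:3,3]+o['ee_pos'];return Rc.T,-Rc.T@tc
def cloud(d,m,o=None):
    f,cx,cy=K(m);R,t=RT(m,o);v,u=np.mgrid[:384,:512]
    P=np.stack([(u-cx)/f*d,(v-cy)/f*d,d],-1);return (P-t)@R
def ray(u,v,z,m,o=None):
    f,cx,cy=K(m);R,t=RT(m,o);C=-R.T@t;w=R.T@np.array([(u-cx)/f,(v-cy)/f,1.]);return C+w*(z-C[2])/w[2]
def proj(X,m,o=None):
    f,cx,cy=K(m);R,t=RT(m,o);p=R@np.asarray(X)+t;return p[0]/p[2]*f+cx,p[1]/p[2]*f+cy
E
python3 - <<'E'
import pickle,cv2,numpy as np
from h import *
o,D=pickle.load(open("d0.pkl","rb"))
for n,(x,y,w,h) in {"top":(90,115,200,150),"scene":(180,130,240,180)}.items():
    im,d,m=D[n];s=4 if n=="top" else 3
    cv2.imwrite(f"pics/{n}0z.png",cv2.resize(im[y:y+h,x:x+w],None,fx=s,fy=s,interpolation=cv2.INTER_CUBIC))
im,d,m=D["top"];P=cloud(d,m)
for name,(u,v) in dict(bench=(200,230),block=(225,217),lug=(267,214),lugin=(276,220),case=(300,250),sq=(179,172),rim=(170,165),rnd=(218,168),pad=(123,184),post=(112,235),saddle=(109,256),base=(127,225),bottle=(112,155),base2=(105,245)).items(): print(name,P[v,u].round(4))
im,d,m=D["scene"];P=cloud(d,m)
for name,(u,v) in dict(bench=(200,330),block=(272,205),lug=(248,170),pad=(311,291),post=(363,284),saddle=(383,280)).items(): print(name,P[v,u].round(4))
E
```

```text
bench [ 0.488   0.0566 -0.0025]
block [ 0.5256 -0.0302  0.069 ]
lug [ 0.5351 -0.165   0.0891]
lugin [ 0.5168 -0.1943  0.0839]
case [ 0.4202 -0.2608  0.1518]
sq [0.6854 0.134  0.0102]
rim [0.7052 0.1627 0.0284]
rnd [ 0.6882 -0.0033  0.068 ]
pad [0.6166 0.2864 0.1333]
post [0.4607 0.3227 0.0917]
saddle [0.3957 0.3382 0.0585]
base [0.5001 0.3005 0.0111]
bottle [0.7032 0.3198 0.1544]
base2 [0.4323 0.3686 0.0127]
bench [ 0.8983  0.1882 -0.0016]
block [ 0.5325 -0.0287  0.0576]
lug [ 0.5391 -0.1658  0.0888]
pad [0.6221 0.2872 0.1346]
post [0.4724 0.3286 0.0885]
saddle [0.3994 0.3397 0.0545]
```

```bash
ls pics
```

```text
scene0.png
scene0z.png
top0.png
top0z.png
wrist0.png
```

View pics/top0z.png

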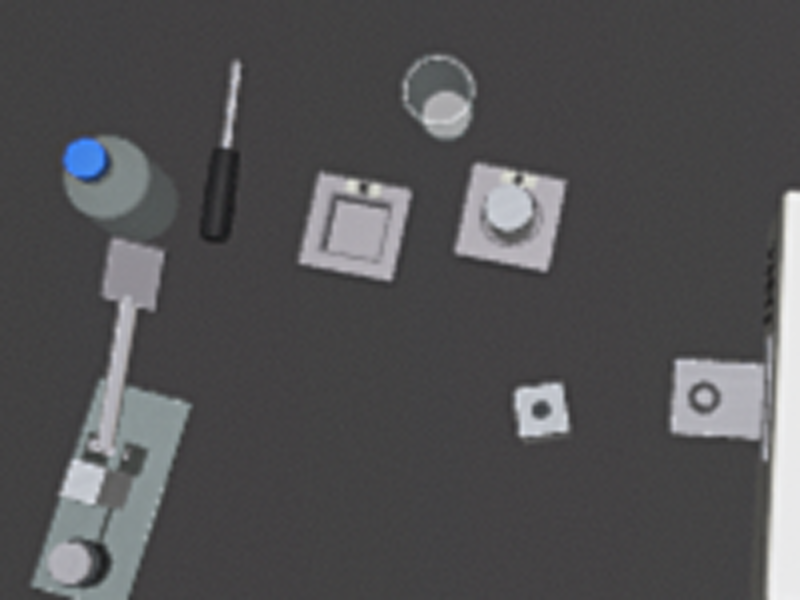

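View pics/scene0z.png

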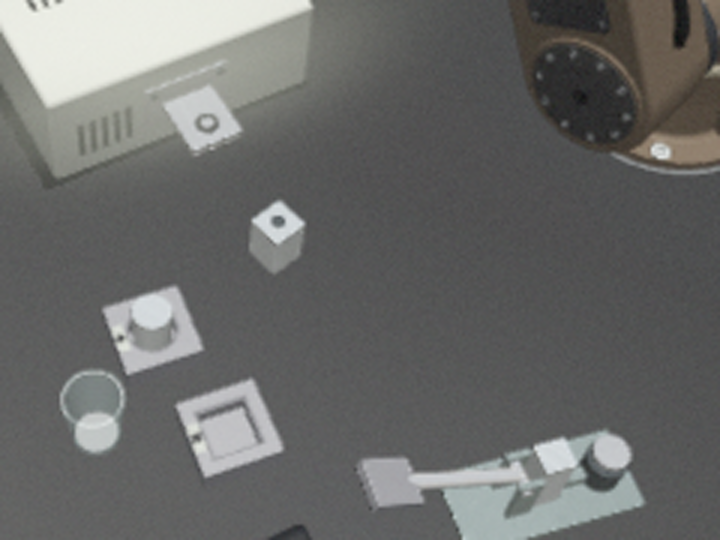

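```bash
cat > seg.py <<'E'
import pickle,cv2,numpy as np
from h import *
def rect(im,d,m,o,seed,thr,z,roi=40,chan=None):
    g=cv2.cvtColor(im,cv2.COLOR_BGR2GRAY)
    mk=((g>thr[0])&(g<thr[1])).astype(np.uint8)
    n,l,s,c=cv2.connectedComponentsWithStats(mk,connectivity=4)
    k=l[seed[1],seed[0]]
    cs,_=cv2.findContours((l==k).astype(np.uint8),cv2.RETR_EXTERNAL,cv2.CHAIN_APPROX_NONE)
    c=max(cs,key=cv2.contourArea)[:,0]
    W=np.array([ray(u,v,z,m,o)[:2] for u,v in c],np.float32)
    (cx,cy),(w,h),a=cv2.minAreaRect(W*1000)
    return np.round([cx,cy,w,h,a],1),W
E
python3 - <<'E'
from seg import *
o,D=pickle.load(open("d0.pkl","rb"))
im,d,m=D["top"];g=cv2.cvtColor(im,cv2.COLOR_BGR2GRAY)
print(g[212:224,217:234])
print(g[217,250:286], g[160:186,179])
print("block",rect(im,d,m,o,(222,215),(140,256),.06)[0])
print("holder",rect(im,d,m,o,(170,165),(110,256),.03)[0])
print("lug",rect(im,d,m,o,(262,222),(120,256),.087)[0])
im,d,m=D["scene"]
g=cv2.cvtColor(im,cv2.COLOR_BGR2GRAY);print(g[195:212,262:282])
print("block",rect(im,d,m,o,(272,200),(170,256),.06)[0])
print("holder",rect(im,d,m,o,(243,272),(110,256),.03)[0])
E
```

```text
[[ 63  83 153 190 209 200 196 197 198 200 197 201 199 168  74  60  68]
 [ 65 116 201 200 197 194 197 200 199 197 197 196 198 184  76  60  67]
 [ 64 107 202 195 190 193 196 190 188 190 198 197 196 185  73  57  66]
 [ 62 110 202 195 192 195 179 132 108 129 189 197 195 186  95  62  66]
 [ 64 115 207 194 193 186 110  75  68  86 145 194 194 188 126  66  64]
 [ 61  99 178 194 197 185  86  67  68  72 113 192 196 188 140  66  63]
 [ 63  81 145 196 198 184  99  73  74  94 140 193 194 193 181  77  60]
 [ 62  79 138 197 198 193 163 124 116 155 190 194 191 198 199  83  59]
 [ 63  66 115 198 197 197 198 196 196 195 195 191 191 196 191  87  59]
 [ 62  59 106 199 198 195 197 198 196 193 196 193 195 203 192 106  65]
 [ 65  62 111 204 202 199 198 201 194 189 187 186 191 202 177 102  64]
 [ 63  66 114 204 194 192 194 200 173 143 132  97  89 103  98  78  67]]
[ 67  66  66  68  67  66  64  92 164 180 180 180 173 131  89  77  83  92
 130 178 183 180 178 177 177 177 177 176 178 175 150 124 116 118 212 238] [169 163 160 155 120  89 170 175 173 171 174 172 173 173 172 174 173 175
 169 139 174 177 176 141  6
[... 947 characters left out ...]
 214 215 214 213
  216 151]
 [ 87 102 128 153 197 212 214 215 202 162 136 143 172 206 214 214 216 208
  182 127]
 [ 89 107 129 135 149 196 212 214 213 215 199 209 214 213 213 215 212 176
  142 104]
 [ 86 116 131 135 134 146 195 213 214 213 212 213 212 211 209 210 156 128
  144 108]
 [ 88 114 132 133 133 132 141 199 212 212 214 213 215 204 181 146 134 134
  125 100]
 [ 86 116 133 135 131 135 133 122 198 214 213 211 212 160 131 132 134 136
  127 100]
 [ 88 119 134 133 137 132 134 133 119 196 211 197 146 128 134 135 134 133
  123 100]
 [ 88 134 138 135 136 133 132 132 132 122 162 150 135 134 132 134 133 136
  112  93]]
block [530.3 -31.   37.3  38.7   7.7]
holder [685.7 129.9  84.3  83.7  80.1]
```

>>> jog_arm:
  targets:
    - [0.095,[0.025,0.046,0.01],-0.0175]
    - [0.095,[0.025,0.046,0.01],-0.0175]
    - [0.095,[0.025,0.046,0.01],-0.0175]
    - [0.095,[0.025,0.046,0.01],-0.0175]
    - [0.095,[0.025,0.046,0],-0.0175]
    - [0.095,[0.025,0.046,0],-0.0175]
    - [0.095,[0.025,0.046,0],-0.0175]
    - [0.095,[0.025,0.046,0],-0.0175]
    - [0.095,[0.025,0.046,0],-0.0175]
    - [0.095,[0.025,0.046,-0.01],-0.0175]
    - [0.095,[0.025,0.046,-0.01],-0.0175]
    - [0.095,[0.025,0.046,-0.01],-0.0175]
    - [0.095,[0,0,0],0]
    - [0.095,[0,0,0],0]
  grip_force: 30

```text
clock: 1.9
ee_pos: [0.5268, -0.0305, 0.2245]
ee_rot: [0.997, 0.081, -0.0, 0.0]
ft_force: [-0.1, -0.3, 0.3]
grip_width: 0.095
```

```bash
cat > look.py <<'E'
import sys,pickle,cv2
from rig import bot
from h import *
def look(tag,n="wrist"):
    o=bot.get_obs();im,d=bot.get_image(n);m=bot.camera_model(n)
    cv2.imwrite(f"pics/{tag}.png",im);pickle.dump((o,im,d,m),open(tag+".pkl","wb"));return o,im,d,m
def psi(o):
    R=Ro.from_quat(o['ee_rot']).as_matrix();return np.degrees(np.arctan2(R[1,0],R[0,0]))
if __name__=="__main__":
    o,*_=look(sys.argv[1],*sys.argv[2:])
    print(o['clock'],o['ee_pos'].round(4),psi(o).round(2),o['ft_force'].round(1),o['grip_width'])
E
python3 look.py w1
```

```text
1.9 [ 0.5268 -0.0305  0.2245] 9.32 [-0.1 -0.3  0.3] 0.09499045027676165
```

View pics/w1.png

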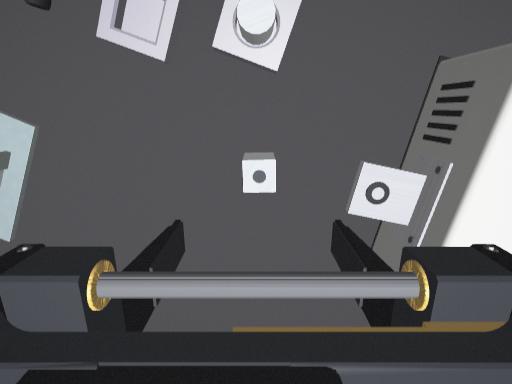

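The wrist view shows the block top at about (259,176), the lug ring at (377,192) and both holders at the top edge. I'll measure them with rays.

Run:
```python
from seg import *
o,im,d,m=pickle.load(open("w1.pkl","rb"));g=cv2.cvtColor(im,cv2.COLOR_BGR2GRAY)
print(g[145:200:4,259],g[176,235:285:3])
P=cloud(d,m,o)
for n,(u,v) in dict(block=(250,170),lug=(405,200),bench=(300,120)).items(): print(n,P[v,u].round(4))
print("block",rect(im,d,m,o,(250,165),(190,256),.06)[0])
r,W=rect(im,d,m,o,(405,200),(170,256),.087);print("lug",r)
# hole/ring centre
roi=g[165:215,350:405];mk=((roi<120)).astype(np.uint8);mk[:, :]=mk
n,l,s,c=cv2.connectedComponentsWithStats(mk);print(s,c+[350,165])
for k in range(1,n):
    if s[k,4]>100: print(k,ray(*(c[k]+[350,165]),.087,m,o))
mk=(g[160:192,245:272]<140).astype(np.uint8);n,l,s,c=cv2.connectedComponentsWithStats(mk);print(s,[ray(*(x+[245,160]),.06,m,o).round(4) for x in c])
# lug in top & scene images: ring
o,D=pickle.load(open("d0.pkl","rb"))
im,d,m=D["top"];g=cv2.cvtColor(im,cv2.COLOR_BGR2GRAY)
mk=(g[206:223,259:275]<150).astype(np.uint8);n,l,s,c=cv2.connectedComponentsWithStats(mk);print(s,c,[ray(*(x+[259,206]),.087,m).round(4) for x in c])
im,d,m=D["scene"];g=cv2.cvtColor(im,cv2.COLOR_BGR2GRAY);print(g[164:178,240:258])
mk=(g[165:177,242:257]<150).astype(np.uint8);n,l,s,c=cv2.connectedComponentsWithStats(mk);print(s,c,[ray(*(x+[242,165]),.087,m).round(4) for x in c])
```

```text
[ 84  84 135 132 239 238 223 105 107 104 239 236  85  85] [ 84  87  85 235 238 239 109 110 106 109 108 236 238 236  83  86  85]
block [ 0.5346 -0.0203  0.0586]
lug [ 0.5348 -0.1966  0.0866]
bench [ 5.996e-01 -7.590e-02 -4.000e-04]
block [529.4 -31.5  40.3  38.9  10.3]
lug [ 537.7 -173.8   72.1   60.2   87.3]
[[   0    0   55   50 2164]
 [   0    0   13   39  258]
 [  32    0   23    5   69]
 [  16   17   23   22  257]
 [   0   49    2    1    2]] [[379.22227357 191.28512015]
 [353.80232558 177.84883721]
 [396.13043478 166.34782609]
 [376.6459144  192.19066148]
 [350.5        214.        ]]
1 [ 0.55037066 -0.13340623  0.087     ]
3 [ 0.53860475 -0.16256763  0.087     ]
[[  0   0  27  32 745]
 [  8  11  13  12 119]] [array([ 0.5299, -0.0305,  0.06  ]), array([ 0.5293, -0.0319,  0.06  ])]
[[  0   0  16  17 226]
 [  3   4   8   9  46]] [[7.70353982 7.97787611]
 [6.5        8.10869565]] [array([ 0.5354, -0.1642,  0.087 ]), array([ 0.5349, -0.1603,  0.087 ])]
[[207 206 203 203 205 204 203 202 203 202 203 203 204 202 184 160 151 150]
 [205 206 203 203 203 204 202 203 204 203 201 202 203 202
[... 479 characters left out ...]
99 200 201 161 122 134 163 161 131 115 142 190 201 200 201 202]
 [190 200 201 199 202 188 155 136 124 121 121 143 191 201 201 200 201 203]
 [162 194 202 200 201 201 204 191 171 164 161 195 203 202 202 203 195 201]
 [132 186 201 201 199 201 202 201 202 201 201 202 203 200 192 202 169 143]
 [125 157 193 200 200 200 199 202 202 200 203 200 196 178 134 137 137 132]
 [115 130 174 198 201 201 201 204 199 193 203 180 151 136 132 142 128 108]]
[[  0   0  15  12 154]
 [  3   3   8   6  23]
 [ 12  11   3   1   3]] [[ 6.93506494  5.34415584]
 [ 6.65217391  5.82608696]
 [13.         11.        ]] [array([ 0.5364, -0.1643,  0.087 ]), array([ 0.5382, -0.1631,  0.087 ]), array([ 0.5315, -0.1346,  0.087 ])]
```

>>> jog_arm:
  targets:
    - [0.095,[0.002,-0.001,-0.04],0.015]
    - [0.095,[0,0,-0.05],0]
    - [0.095,[0,0,-0.05],0]
    - [0.095,[0,0,-0.036],0]
    - [0.095,[0,0,-0.02],0]
    - [0.095,[0,0,0],0]
    - [0.03,[0,0,0],0]
    - [0.03,[0,0,0],0]
    - [0.03,[0,0,0],0]
    - [0.03,[0,0,0],0]
    - [0.03,[0,0,0],0]
    - [0.03,[0,0,0],0]
  grip_force: 30

```text
clock: 3.45
ee_pos: [0.5291, -0.0313, 0.0287]
ee_rot: [0.996, 0.088, 0.0, 0.0]
ft_force: [0.3, -5.2, 2.5]
grip_width: 0.0405
```

>>> jog_arm:
  targets:
    - [0.03,[0,0,0.03],0]
    - [0.03,[0,0,0.05],0]
    - [0.03,[0,0,0.05],0]
    - [0.03,[0.026,0.027,0.01],-0.07]
    - [0.03,[0.026,0.027,0],-0.07]
    - [0.03,[0.026,0.027,0],-0.07]
    - [0.03,[0.026,0.027,0],-0.07]
    - [0.03,[0.026,0.027,0],-0.07]
    - [0.03,[0,0,0],0]
    - [0.03,[0,0,0],0]

```text
clock: 4.7
ee_pos: [0.6584, 0.1035, 0.168]
ee_rot: [0.996, -0.086, -0.001, 0.0]
ft_force: [-0.7, 0.3, -2.9]
grip_width: 0.0396
```

```bash
python3 look.py w2
```

```text
4.7 [0.6584 0.1035 0.168 ] -9.88 [-0.7  0.3 -2.9] 0.0395952559236376
```

View pics/w2.png

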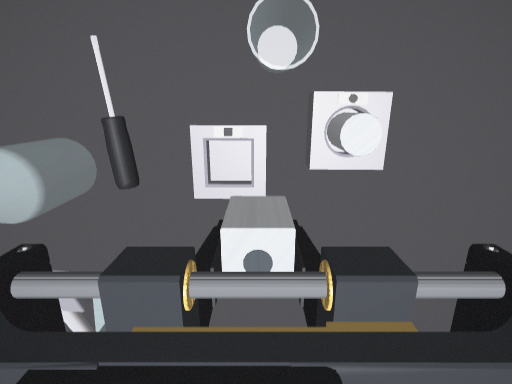

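The square slot is in full view at about (230,162), with the square mark at (228,132). The block is held straight at (258,235).

```bash
python3 - <<'E'
from seg import *
o,im,d,m=pickle.load(open("w2.pkl","rb"));g=cv2.cvtColor(im,cv2.COLOR_BGR2GRAY)
print(g[160,185:275:2]);print(g[120:204:2,235])
print("holder",rect(im,d,m,o,(197,150),(190,256),.03)[0])
mk=(g[134:192,200:258]<225).astype(np.uint8)
cs,_=cv2.findContours(mk,cv2.RETR_EXTERNAL,cv2.CHAIN_APPROX_NONE);c=max(cs,key=cv2.contourArea)[:,0]+[200,134]
W=np.array([ray(u,v,.03,m,o)[:2]*1000 for u,v in c],np.float32);print("pocket",cv2.minAreaRect(W))
# block top edges in tool x
z=o['ee_pos'][2]+0.032
R=Ro.from_quat(o['ee_rot']).as_matrix()
print(g[190:275:3,232])
for u,v in [(224,228),(293,228),(222,270),(295,270),(258,264)]: print((R.T@(ray(u,v,z,m,o)-o['ee_pos'])).round(4))
P=cloud(d,m,o);print(P[245,235],P[232,235],P[190,200],P[160,230])
E
python3 - <<'E'
import cv2
im=cv2.imread('pics/w2.png')[180:300,190:330];cv2.imwrite('pics/w2z.png',cv2.resize(im,None,fx=5,fy=5,interpolation=cv2.INTER_CUBIC))
E
```

```text
[ 87  88  87 109 224 225 225 225 225 226 177 109 123 228 229 229 229 229
 230 230 230 230 231 232 232 232 233 233 233 233 233 234 234 188 165 235
 235 235 236 235 236  87  85  86  86]
[ 86  88  87 240 243 240 239 243 243 188 196 235 234 234 234 233 234 234
 233 233 232 232 231 232 231 230 230 230 229 229 191  87 147 181 226 226
 225 225 151 137 138 138]
holder [686.4 130.7  79.1  79.4  80.6]
pocket ((684.75048828125, 133.7453155517578), (58.76465606689453, 59.16258239746094), 79.88296508789062)
[225 225 166 138 138 137 138 136 136 136 136 138 138 241 240 240 239 239
 240 238 237 238 238 239 240 240 240 212  75]
[ 0.0207 -0.0174 -0.032 ]
[ 0.0207  0.0181 -0.032 ]
[-0.0037 -0.0193 -0.032 ]
[-0.0038  0.02   -0.032 ]
[-0.0001  0.0001 -0.032 ]
[0.67082348 0.11361466 0.19875111] [0.67818017 0.11216257 0.19882285] [0.66186316 0.16765922 0.02978749] [0.68582317 0.13082339 0.00919435]
```

View pics/w2z.png

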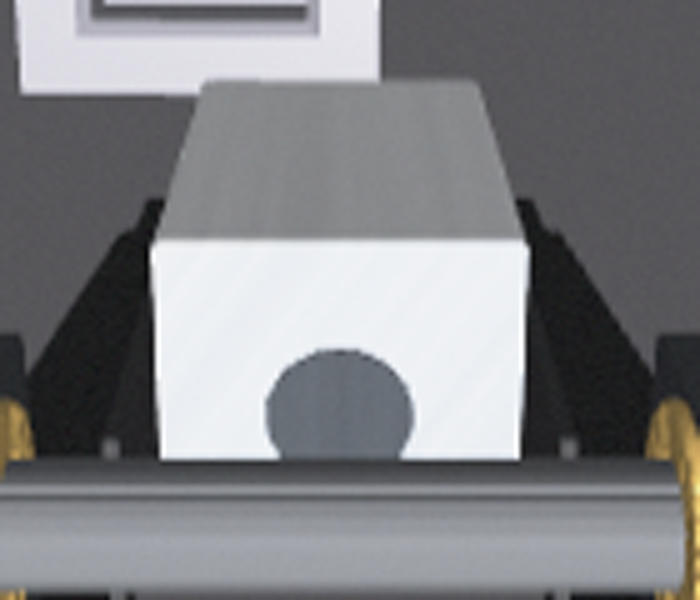

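>>> jog_arm:
  targets:
    - [0.03,[0.014,0.014,0],0.01]
    - [0.03,[0.013,0.0135,0],0]
    - [0.03,[0,0,-0.05],0]
    - [0.03,[0,0,-0.04],0]
    - [0.03,[0,0,-0.015],0]
    - [0.03,[0,0,0],0]
    - [0.03,[0,0,-0.008],0]
    - [0.03,[0,0,-0.008],0]
    - [0.03,[0,0,-0.004],0]
    - [0.03,[0,0,0],0]

```text
clock: 6.0
ee_pos: [0.686, 0.1312, 0.0435]
ee_rot: [0.997, -0.082, -0.0, 0.0]
ft_force: [-0.7, -0.5, -1.4]
grip_width: 0.0399
```

>>> jog_arm:
  targets:
    - [0.03,[0,0,-0.003],0]
    - [0.03,[0,0,-0.002],0]
    - [0.03,[0,0,0],0]
    - [0.06,[0,0,0],0]
    - [0.07,[0,0,0],0]
    - [0.07,[0,0,0],0]

```text
clock: 6.75
ee_pos: [0.6862, 0.1312, 0.0388]
ee_rot: [0.997, -0.081, 0.0, 0.0]
ft_force: [-0.3, 0.3, -0.6]
grip_width: 0.0643
```

>>> jog_arm:
  targets:
    - [0.09,[0,0,0],0]
    - [0.09,[0,0,0.01],0]
    - [0.09,[0,0,0.04],0]
    - [0.09,[0,0,0.05],0]
    - [0.09,[-0.02,0,0.05],0]
    - [0.09,[-0.02,0,0],0]
    - [0.09,[0,0,0],0]

```text
clock: 7.62
ee_pos: [0.6455, 0.1313, 0.1902]
ee_rot: [0.997, -0.081, 0.001, -0.0]
ft_force: [0.2, 0.1, -0.7]
grip_width: 0.0898
```

```bash
python3 look.py w3
```

```text
7.625 [0.6455 0.1313 0.1902] -9.34 [ 0.2  0.1 -0.7] 0.08976829101781153
```

View pics/w3.png

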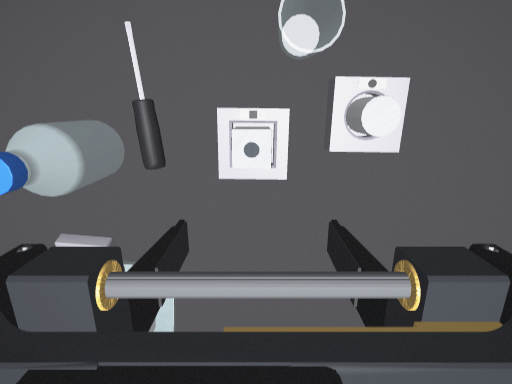

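Run:
```python
from seg import *
o,im,d,m=pickle.load(open("w3.pkl","rb"));g=cv2.cvtColor(im,cv2.COLOR_BGR2GRAY)
P=cloud(d,m,o)
print("blocktop",P[158,240],P[135,262],"rim",P[170,225],P[170,284])
print("block",rect(im,d,m,o,(240,158),(205,256),.07)[0]); print(rect(im,d,m,o,(225,170),(205,256),.03)[0])
print(g[148,215:292:2])
i,D=pickle.load(open("d0.pkl","rb"));
for n,s in (("top",(111,234)),("scene",(363,284))):
    im,d,m=D[n];g=cv2.cvtColor(im,cv2.COLOR_BGR2GRAY);print(n,g[s[1]-6:s[1]+7,s[0]-8:s[0]+9])
```

```text
blocktop [0.67943054 0.14384836 0.06958259] [0.69832273 0.11825057 0.06797657] rim [0.661967   0.16731172 0.02827159] [0.65119219 0.09927751 0.03013414]
block [691.1 128.9  69.8  69.6  80. ]
[686.5 130.4  79.5  79.2  80. ]
[ 91  91 235 235 235 235 236 217 141 240 240 241 243 243 225 114 113 116
 112 113 113 114 192 242 240 243 242 241 193 110 171 240 240 240 241 241
 241  89  90]
top [[ 65  64  63  63  66  98 141 118  68  67  72  76  98 143 188 170 143]
 [ 67  63  64  61  77 128 152 105  72  64  65  60  64  87 137 146 137]
 [ 65  63  63  63 112 203 206 166 124 110  95  77  70  88 145 148 134]
 [ 64  65  61  73 133 200 201 199 203 206 176 140 117 110 141 143 118]
 [ 63  64  62  99 178 202 201 200 201 205 201 200 194 141 114 125  95]
 [ 63  63  63 115 204 203 200 197 196 195 197 201 192 120  94  97  99]
 [ 65  62  74 134 201 198 195 195 194 193 195 200 195 103  92  95  97]
 [ 63  63  96 177 199 196 193 193 194 195 199 197 159  97  95  98  97]
 [ 62  61 113 199 198 195 194 197 198 199 201 193 121  94  97  99  97]
 [ 61  75 137 201 202 199 199 198 197 197 201 197 106  93  99 100  99]
 [ 
[... 440 characters left out ...]
129 122 210 219 217 215 214 215 213 216 217 218 214 207 182]
 [114 117 123 124 154 209 219 217 216 215 213 212 214 216 218 218 191]
 [109 121 124 126 123 202 216 217 218 216 216 214 213 213 215 217 206]
 [117 122 122 122 123 156 206 215 216 219 216 215 215 213 212 217 216]
 [123 125 125 124 126 124 196 213 214 216 218 219 212 208 205 217 195]
 [128 125 124 121 123 123 156 205 212 209 208 213 191 162 148 145 157]
 [141 124 124 124 122 125 121 188 202 183 141 138 143 143 143 150 171]
 [167 128 125 122 122 126 124 138 141 143 143 143 144 141 144 162 171]
 [182 143 129 133 136 144 142 141 143 142 144 145 142 144 146 165 168]
 [201 172 155 167 173 173 160 147 140 143 144 146 143 140 138 139 138]]
```

>>> jog_arm:
  targets:
    - [0.095,[-0.02,0.02,0.01],0]
    - [0.095,[-0.03,0.035,0.01],-0.01]
    - [0.095,[-0.03,0.035,0.01],-0.01]
    - [0.095,[-0.03,0.035,0],-0.01]
    - [0.095,[-0.03,0.035,0],-0.01]
    - [0.095,[-0.03,0.025,0],0]
    - [0.095,[0,0,0],0]
    - [0.095,[0,0,0],0]
  grip_force: 50

```text
clock: 8.68
ee_pos: [0.4763, 0.3164, 0.2187]
ee_rot: [0.995, -0.101, 0.0, 0.0]
ft_force: [0.4, 0.0, -0.3]
grip_width: 0.0952
```

```bash
python3 look.py w4
```

```text
8.675 [0.4763 0.3164 0.2187] -11.61 [ 0.4  0.  -0.3] 0.09518523761657889
```

View pics/w4.png

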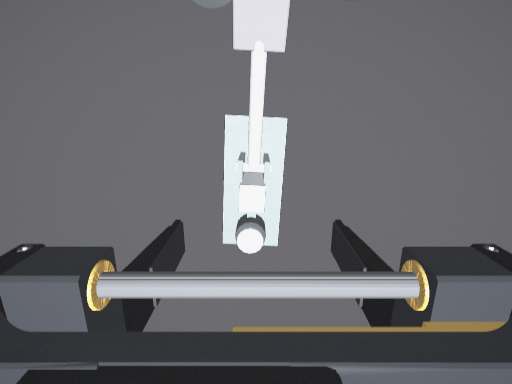

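The block's top reads 0.069 m, so it is home. The jack is in full view: base corners at (226,115), (287,119), (279,245) and (223,243), post top at (252,196), saddle at (250,238).

Run:
```python
from seg import *
o,im,d,m=pickle.load(open("w4.pkl","rb"));g=cv2.cvtColor(im,cv2.COLOR_BGR2GRAY)
P=cloud(d,m,o)
hsv=cv2.cvtColor(im,cv2.COLOR_BGR2HSV);print(hsv[220,230],hsv[220,272],hsv[196,252],hsv[240,250],hsv[130,240],hsv[20,260])
mk=((hsv[...,1]>15)&(hsv[...,2]>150)&(hsv[...,0]>60)&(hsv[...,0]<100)).astype(np.uint8);mk[255:]=0;mk[:100]=0;mk[:,:215]=0;mk[:,295:]=0
c=cv2.convexHull(cv2.findNonZero(mk))[:,0]
W=np.array([ray(u,v,.01,m,o)[:2]*1000 for u,v in c],np.float32);r=cv2.minAreaRect(W);print("base",r,mk.sum())
box=cv2.boxPoints(r);print(box)
print(g[180:254:2,252],g[196,235:272])
print("post depth",P[196,252],"saddle",P[240,250],"pad",P[20,260],"base",P[220,230])
cv2.imwrite('pics/w4z.png',cv2.resize(im[100:256,200:310],None,fx=5,fy=3.8,interpolation=cv2.INTER_CUBIC) if 0 else cv2.resize(im[145:256,200:310],None,fx=5,fy=5,interpolation=cv2.INTER_CUBIC))
```

```text
[ 97  14 240] [ 95  14 239] [  0   0 247] [120   1 247] [ 93  12 241] [124   9 235]
base ((458.98724365234375, 326.8348083496094), (79.47725677490234, 179.80165100097656), 75.39775085449219) 405
[[361.9719  311.04443]
 [535.9658  265.7151 ]
 [556.00256 342.62518]
 [382.00867 387.95453]]
[178 177 177 247 247 247 247 247 247 247 247 247 247 247 247 247 239 234
 227  75  77 107 138 139 182 246 246 245 246 245 245 245 246 246 246 246
 239] [234 234 234 234 247 247 247 247 247 247 247 247 247 247 247 247 247 247
 247 247 247 247 247 247 247 247 247 247 247 247 234 233 233 233 233 233
 234]
post depth [0.46575487 0.32487021 0.08800172] saddle [0.40075707 0.34169088 0.05762481] pad [0.61885911 0.28537187 0.13421724] base [0.41380128 0.36899849 0.00860757]
```

View pics/w4z.png

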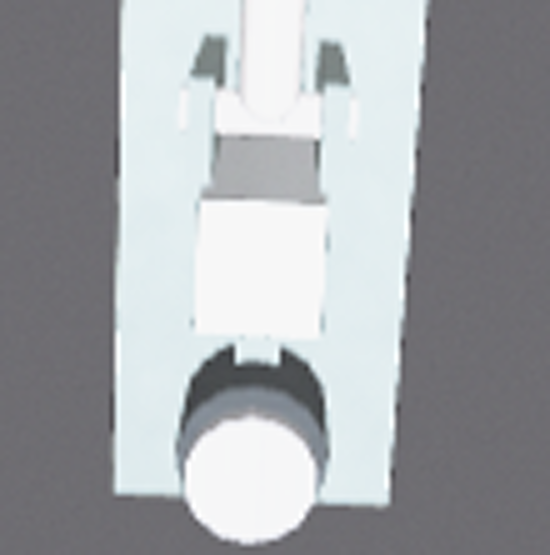

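>>> jog_arm:
  targets:
    - [0.095,[-0.012,0.009,-0.03],-0.052]
    - [0.095,[0,0,-0.05],0]
    - [0.095,[0,0,-0.05],0]
    - [0.095,[0,0,-0.036],0]
    - [0.06,[0,0,0],0]
    - [0.02,[0,0,0],0]
    - [0.02,[0,0,0],0]
    - [0.02,[0,0,0],0]
    - [0.02,[0,0,0],0]
    - [0.02,[0,0,0],0]
    - [0.02,[0,0,0],0]
  grip_force: 55

```text
clock: 10.1
ee_pos: [0.4641, 0.3252, 0.0527]
ee_rot: [0.992, -0.127, 0.0, 0.0]
ft_force: [0.5, -0.3, 0.1]
grip_width: 0.0307
```

>>> jog_arm:
  targets:
    - [0.02,[0,0,0],0]
    - [0.02,[0,0,0],0]
    - [0.02,[0,0,0],0]

```text
clock: 10.48
ee_pos: [0.4641, 0.3253, 0.0527]
ee_rot: [0.992, -0.127, 0.0, -0.0]
ft_force: [-0.1, 1.0, 0.8]
grip_width: 0.0277
```

>>> jog_arm:
  targets:
    - [0.02,[0,0,0.01],0]
    - [0.02,[0,0,0.02],0]
    - [0.02,[0,0,0.035],0]
    - [0.02,[0,-0.02,0.035],0]
    - [0.02,[0,-0.04,0],0]
    - [0.02,[0,-0.04,0],0]
    - [0.02,[0,-0.04,0],0]
    - [0.02,[0,-0.04,0],0.05]
    - [0.02,[0,-0.02,0],0.1]
    - [0.02,[0,-0.02,0],0.15]
    - [0.02,[0,0,0],0.15]
    - [0.02,[0,0,0],0.15]
    - [0.02,[0,0,0],0.15]
    - [0.02,[0,0,0],0.15]
    - [0.02,[0,0,0],0.1]

```text
clock: 12.35
ee_pos: [0.4635, 0.1051, 0.1527]
ee_rot: [0.931, 0.366, -0.001, -0.0]
ft_force: [-0.4, -0.7, -7.7]
grip_width: 0.0278
```

```bash
python3 look.py w5; python3 look.py s5 scene
```

```text
12.35 [0.4635 0.1051 0.1527] 42.91 [-0.4 -0.7 -7.7] 0.027755262477878996
12.4 [0.4635 0.1051 0.1527] 43.14 [-0.5 -0.1 -7.6] 0.027793577450740077
```

View pics/w5.png

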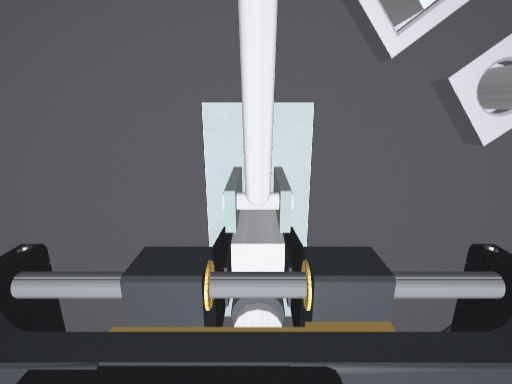

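View pics/s5.png

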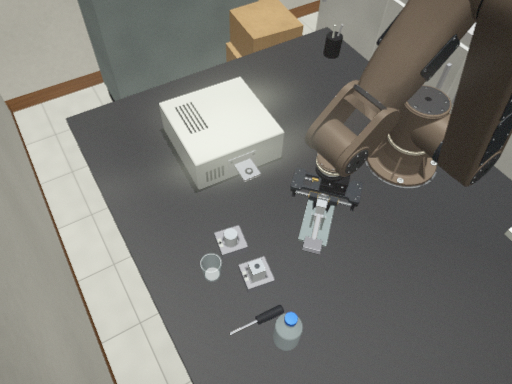

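The jack hangs level in the grip at about 7.6 N, with the base edge at (202..313,102). The block is in its slot. Next I'll measure how the jack sits in the tool and the yaw of the instrument.

```bash
python3 - <<'E'
from seg import *
o,im,d,m=pickle.load(open("w5.pkl","rb"))
P=cloud(d,m,o);R=Ro.from_quat(o['ee_rot']).as_matrix()
L=(P-o['ee_pos'])@R
for u,v in [(215,110),(300,110),(215,220),(300,220),(255,250),(245,258)]: print((u,v),P[v,u].round(4),L[v,u].round(4))
for u,v in [(202,102),(313,102)]: print("corner",(R.T@(ray(u,v,o['ee_pos'][2]-.0427,m,o)-o['ee_pos'])).round(4))
i,D=pickle.load(open("d0.pkl","rb"));im,d,m=D["top"]
print("case",rect(im,d,m,None,(300,250),(215,256),.148)[0])
im,d,m=D["scene"];print("case",rect(im,d,m,None,(230,130),(222,256),.148)[0])
o,im,d,m=pickle.load(open("w1.pkl","rb"));g=cv2.cvtColor(im,cv2.COLOR_BGR2GRAY)
# lug outer edge, row scans (dark->bright)
pts=[]
for v in range(175,208,2):
    r=g[v,340:372].astype(int);k=np.argmax(r>200);pts.append((340+k,v))
print(pts)
W=np.array([ray(u,v,.087,m,o)[:2] for u,v in pts]);l=cv2.fitLine(W.astype(np.float32),cv2.DIST_HUBER,0,.01,.01).ravel();print(l,np.degrees(np.arctan2(l[1],l[0])),W[[0,-1]])
E
python3 - <<'E'
import cv2
im=cv2.imread('pics/w1.png')[140:250,330:460];cv2.imwrite('pics/w1z.png',cv2.resize(im,None,fx=5,fy=5,interpolation=cv2.INTER_CUBIC))
E
```

```text
(215, 110) [0.5007 0.1801 0.1095] [ 0.0784 -0.0296  0.0432]
(300, 110) [0.5418 0.1359 0.1088] [0.0784 0.0307 0.0438]
(215, 220) [0.4369 0.1256 0.1089] [-0.0054 -0.0331  0.0438]
(300, 220) [0.483  0.0766 0.1098] [-0.0051  0.0341  0.0429]
(255, 250) [0.4704 0.1125 0.1886] [ 0.0101 -0.0007 -0.0359]
(245, 258) [0.4638 0.1134 0.1893] [ 0.0059 -0.0059 -0.0366]
corner [ 0.0838 -0.0384  0.0426]
corner [0.0838 0.0395 0.0426]
case [ 525.5 -369.9  312.7  313.    87.2]
case [ 529.6 -370.9  309.9  310.1   87.4]
[(np.int64(360), 175), (np.int64(359), 177), (np.int64(359), 179), (np.int64(358), 181), (np.int64(357), 183), (np.int64(357), 185), (np.int64(356), 187), (np.int64(355), 189), (np.int64(355), 191), (np.int64(354), 193), (np.int64(353), 195), (np.int64(353), 197), (np.int64(352), 199), (np.int64(352), 201), (np.int64(351), 203), (np.int64(350), 205), (np.int64(350), 207)]
[ 0.998948   -0.04585751  0.52929103 -0.13798523] -2.6283631 [[ 0.55456386 -0.13926001]
 [ 0.51692518 -0.13776896]]
```

View pics/w1z.png

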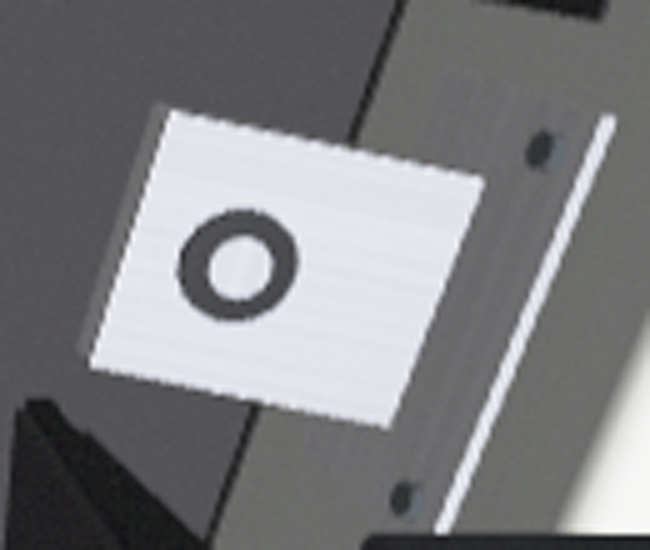

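>>> jog_arm:
  targets:
    - [0.02,[0.0135,-0.02,0],0.12]
    - [0.02,[0.0135,-0.02,0],0.13]
    - [0.02,[0.0135,-0.02,0],0.13]
    - [0.02,[0.0135,-0.02,0],0.13]
    - [0.02,[0.0135,-0.02,0],0.13]
    - [0.02,[0.0125,-0.02,0],0.13]
    - [0.02,[0,0,-0.03],0]
    - [0.02,[0,0,-0.03],0]
    - [0.02,[0,0,-0.02],0]
    - [0.02,[0,0,-0.01],0]
    - [0.02,[0,0,0],0]

```text
clock: 13.82
ee_pos: [0.5439, -0.0148, 0.0624]
ee_rot: [0.727, 0.687, -0.0, -0.0]
ft_force: [0.2, -0.3, -7.5]
grip_width: 0.0279
```

```bash
python3 look.py w6; python3 look.py s6 scene;python3 -c "
import cv2
im=cv2.imread('pics/s6.png')[110:260,190:390];cv2.imwrite('pics/s6z.png',cv2.resize(im,None,fx=4,fy=4,interpolation=cv2.INTER_CUBIC))"
```

```text
13.825 [ 0.5439 -0.0148  0.0624] 86.73 [ 0.2 -0.3 -7.5] 0.027889663084132738
13.875 [ 0.5442 -0.0148  0.063 ] 86.75 [ 0.8  0.4 -7.4] 0.02766750748691642
```

View pics/s6z.png

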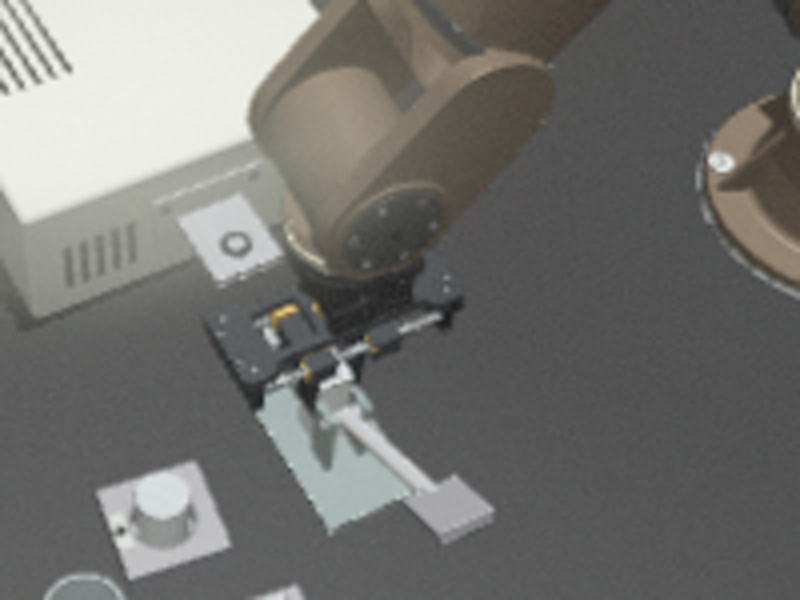

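View pics/w6.png

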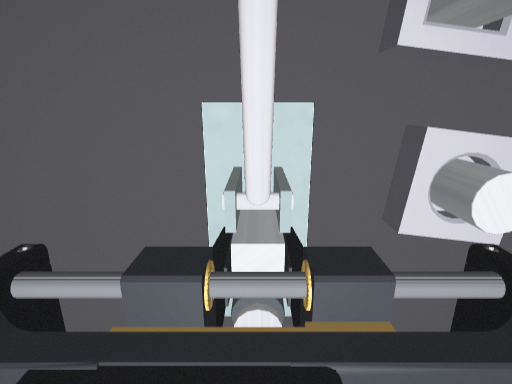

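The jack is level, facing the lug, with its base about 10 mm up. Next I'll lower it to about 5 mm and slide it in.

>>> jog_arm:
  targets:
    - [0.02,[0,0,-0.005],0.01]
    - [0.02,[0,-0.015,0],0]
    - [0.02,[-0.001,-0.02,0],0]
    - [0.02,[-0.001,-0.02,0],0]
    - [0.02,[-0.001,-0.017,0],0]
    - [0.02,[-0.0005,-0.0097,0],0]
    - [0.02,[0,0,0],0]

```text
clock: 14.8
ee_pos: [0.5405, -0.0972, 0.0576]
ee_rot: [0.724, 0.69, 0.0, 0.0]
ft_force: [-0.2, 1.2, -7.3]
grip_width: 0.0274
```

```bash
python3 look.py s7 scene;python3 look.py t7 top; python3 -c "
import cv2
im=cv2.imread('pics/s7.png')[110:260,190:390];cv2.imwrite('pics/s7z.png',cv2.resize(im,None,fx=4,fy=4,interpolation=cv2.INTER_CUBIC))
im=cv2.imread('pics/t7.png')[150:300,170:370];cv2.imwrite('pics/t7z.png',cv2.resize(im,None,fx=4,fy=4,interpolation=cv2.INTER_CUBIC))"
```

```text
14.8 [ 0.5405 -0.0972  0.0576] 87.3 [-0.2  1.2 -7.3] 0.027446126309500368
14.85 [ 0.5405 -0.0967  0.0576] 87.33 [ 0.   0.6 -8.3] 0.027607488160492206
```

View pics/s7z.png

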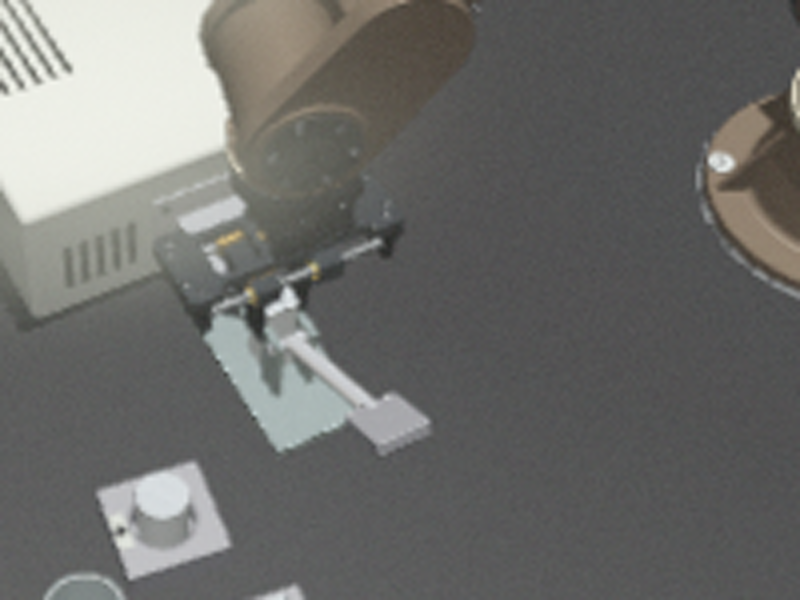

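View pics/t7z.png

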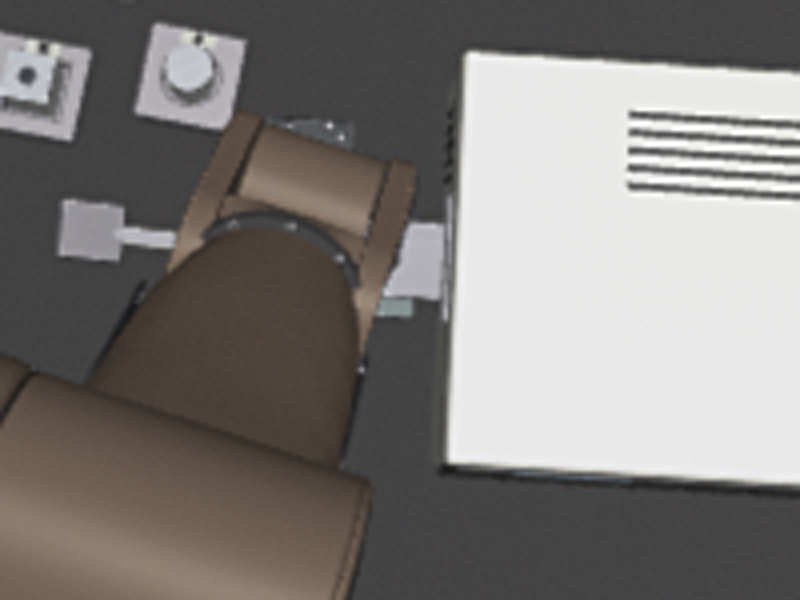

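>>> jog_arm:
  targets:
    - [0.02,[0,0,-0.002],0]
    - [0.02,[0,0,-0.002],0]
    - [0.02,[0,0,-0.001],0]
    - [0.02,[0,0,0],0]

```text
clock: 15.4
ee_pos: [0.5406, -0.0964, 0.0527]
ee_rot: [0.723, 0.691, 0.0, 0.0]
ft_force: [-0.4, 1.3, -7.2]
grip_width: 0.0276
```

>>> jog_arm:
  targets:
    - [0.02,[0,0,-0.0007],0]
    - [0.02,[0,0,0],0]

```text
clock: 15.65
ee_pos: [0.5406, -0.0964, 0.0527]
ee_rot: [0.723, 0.691, 0.0, 0.0]
ft_force: [-3.9, 3.3, 6.0]
grip_width: 0.0275
```

Bench contact: the vertical force changed sign. Releasing, rising and backing off to look.

>>> jog_arm:
  targets:
    - [0.05,[0,0,0],0]
    - [0.07,[0,0,0],0]
    - [0.07,[0,0,0],0]
    - [0.07,[0,0,0.015],0]
    - [0.07,[0,0,0.045],0]
    - [0.07,[0,0.01,0.05],0]
    - [0.07,[0,0.03,0.04],0]
    - [0.07,[0,0.04,0],0]
    - [0.07,[0,0.05,0],0]
    - [0.07,[0,0.04,0],0]
    - [0.03,[0,0,0],0]

```text
clock: 17.02
ee_pos: [0.5403, 0.0756, 0.203]
ee_rot: [0.722, 0.692, 0.0, 0.0]
ft_force: [-0.7, -0.2, 0.1]
grip_width: 0.0644
```

```bash
python3 look.py s8 scene;python3 look.py t8 top; python3 look.py w8; python3 -c "
import cv2
im=cv2.imread('pics/s8.png')[110:260,190:390];cv2.imwrite('pics/s8z.png',cv2.resize(im,None,fx=4,fy=4,interpolation=cv2.INTER_CUBIC))
im=cv2.imread('pics/t8.png')[150:300,170:370];cv2.imwrite('pics/t8z.png',cv2.resize(im,None,fx=4,fy=4,interpolation=cv2.INTER_CUBIC))"
```

```text
17.025 [0.5403 0.0756 0.203 ] 87.55 [-0.7 -0.2  0.1] 0.06438195720618795
17.075 [0.5405 0.0744 0.2028] 87.49 [0.6 0.  0.5] 0.06078257078419012
17.125 [0.5405 0.0735 0.2027] 87.42 [-0.8  0.4  0.1] 0.05723347606422643
```

View pics/s8z.png

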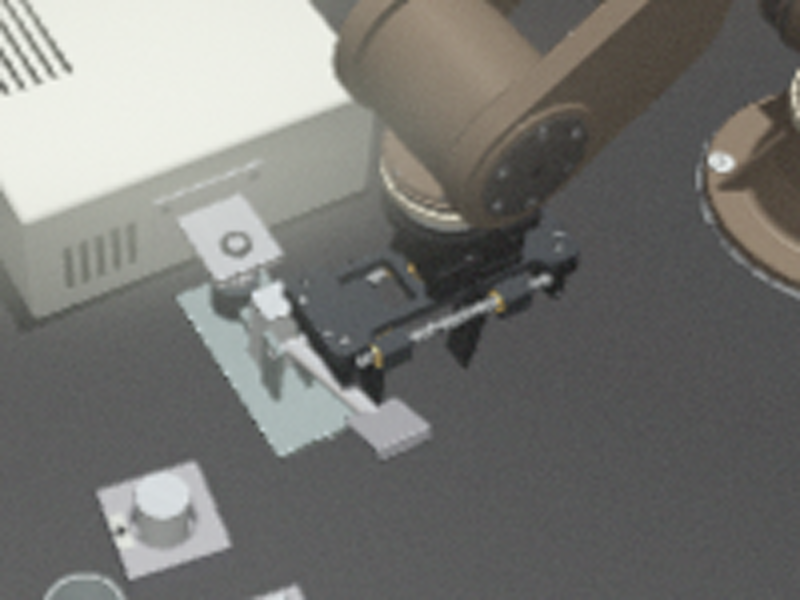

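View pics/t8z.png

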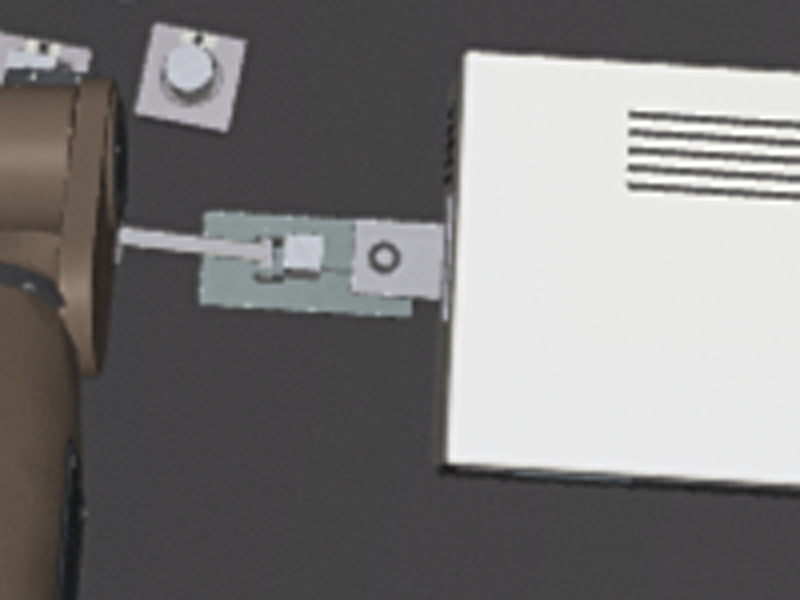

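View pics/w8.png

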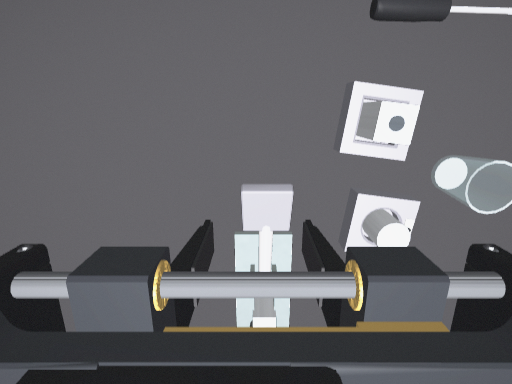

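The jack stands under the lug. In the zoomed top view the base's rear corners are at about (205,211) and (200,303), the post top at (304,253) and the ring at (384,257). I'll check the alignment within that one image.

Run:
```python
from seg import *
o,im,d,m=pickle.load(open("t8.pkl","rb"))
f=lambda x,y:(170+(x+.5)/4-.5,150+(y+.5)/4-.5)
A,B,C=[ray(*f(*p),.01,m)[:2] for p in [(205,211),(200,303),(411,316)]]
print(A,B,C,np.linalg.norm(A-B),np.linalg.norm(C-B))
ax=(C-B)/np.linalg.norm(C-B);org=(A+B)/2+.085*ax;print("axis",np.degrees(np.arctan2(ax[1],ax[0])),"org",org,"saddle",org+.065*ax)
g=cv2.cvtColor(im,cv2.COLOR_BGR2GRAY)
r=ray(*f(384,257),.087,m);print("ring",r)
p=ray(*f(304,253),.09,m);print("post",p, "saddle via post",p[:2]+.065*ax)
# wrist: pad rect
o,im,d,m=pickle.load(open("w8.pkl","rb"));P=cloud(d,m,o);print("pad",P[205,266],P[190,247],P[190,288],P[225,247])
```

```text
[ 0.58209676 -0.0125828 ] [ 0.50360627 -0.01028727] [ 0.49530727 -0.18844987] 0.07852404698482013 0.17835578480116673
axis -92.66697131003444 org [ 0.53889641 -0.09634297] saddle [ 0.53587192 -0.16127256]
ring [ 0.53566492 -0.1607186   0.087     ]
post [ 0.53751864 -0.0965706   0.09      ] saddle via post [ 0.53449415 -0.1615002 ]
pad [0.54866423 0.07305306 0.1394075 ] [0.53347062 0.08837127 0.14411769] [0.56712591 0.08682321 0.14400752] [0.53084176 0.05066591 0.12796653]
```

Saddle and ring agree to about 1 mm in plan, and the pad's top centre is at (0.549, 0.066, 0.136). Next I'll close the fingers and hover over the pad.

>>> jog_arm:
  targets:
    - [0,[0.004,-0.003,0],0]
    - [0,[0.004,-0.003,0],0]
    - [0,[0,0,0],0]
    - [0,[0,0,-0.02],0]
    - [0,[0,0,-0.02],0]
    - [0,[0,0,-0.018],0]
    - [0,[0,0,0],0]
    - [0,[0,0,0],0]
  grip_force: 20

```text
clock: 18.18
ee_pos: [0.5488, 0.0674, 0.1445]
ee_rot: [0.723, 0.691, 0.0, 0.0]
ft_force: [0.6, 0.7, 0.6]
grip_width: 0.0002
```

>>> jog_arm:
  targets:
    - [0,[0,0,-0.006],0]
    - [0,[0,0.002,-0.006],0]
    - [0,[0,0.003,-0.006],0]
    - [0,[0,0.002,-0.006],0]
    - [0,[0,0.002,-0.006],0]
    - [0,[0,0.002,-0.006],0]
    - [0,[0,0,0],0]

```text
clock: 19.05
ee_pos: [0.5483, 0.0786, 0.1075]
ee_rot: [0.723, 0.691, -0.0, -0.0]
ft_force: [1.1, -0.4, 0.4]
grip_width: 0.0005
```

```bash
python3 look.py s9 scene; python3 look.py w9; python3 -c "
import cv2
im=cv2.imread('pics/s9.png')[110:260,190:390];cv2.imwrite('pics/s9z.png',cv2.resize(im,None,fx=4,fy=4,interpolation=cv2.INTER_CUBIC))"
```

```text
19.05 [0.5483 0.0786 0.1075] 87.37 [ 1.1 -0.4  0.4] 0.0005305362196544736
19.1 [0.5484 0.0786 0.1077] 87.37 [ 0.7 -0.6  2.1] 0.0003409940526118895
```

View pics/s9z.png

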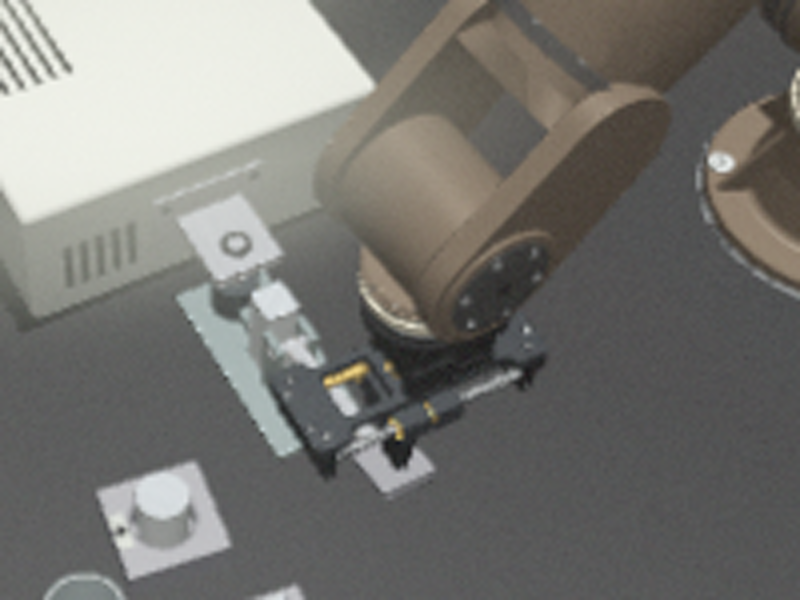

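View pics/w9.png

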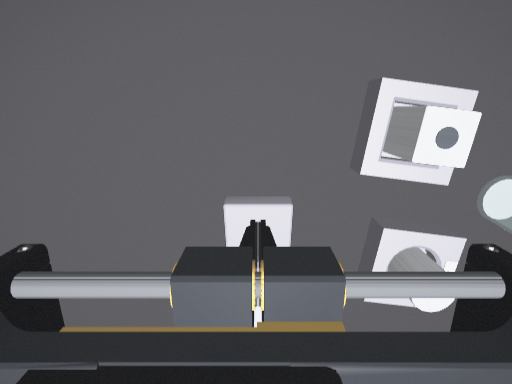

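The handle follows under the closed fingertips, which sit on the middle of the pad, at about 2 N. Continuing the stroke.

>>> jog_arm:
  targets:
    - [0,[0,0.001,-0.005],0]
    - [0,[0,0.001,-0.005],0]
    - [0,[0,0.001,-0.005],0]
    - [0,[0,0.001,-0.005],0]
    - [0,[0,0.001,-0.005],0]
    - [0,[0,0.001,-0.005],0]
    - [0,[0,0,-0.004],0]
    - [0,[0,0,-0.004],0]
    - [0,[0,0,0],0]
    - [0,[0,0,0],0]
    - [0,[0,0,0],0]

```text
clock: 20.52
ee_pos: [0.5487, 0.0842, 0.0705]
ee_rot: [0.723, 0.691, 0.0, 0.0]
ft_force: [-1.5, -2.8, 10.4]
grip_width: 0.0007
```

>>> jog_arm:
  targets:
    - [0,[0,0,-0.003],0]
    - [0,[0,0,-0.003],0]
    - [0,[0,0,0],0]
    - [0,[0,0,0],0]
    - [0,[0,0,0],0]

```text
clock: 21.15
ee_pos: [0.5488, 0.0843, 0.0646]
ee_rot: [0.723, 0.691, 0.0, 0.0]
ft_force: [-1.7, -2.0, 11.7]
grip_width: 0.0005
```

```bash
python3 look.py s10 scene; python3 look.py t10 top; python3 -c "
import cv2
im=cv2.imread('pics/s10.png')[110:260,190:390];cv2.imwrite('pics/s10z.png',cv2.resize(im,None,fx=4,fy=4,interpolation=cv2.INTER_CUBIC))"
python3 - <<'E'
from seg import *
P0=None
i,D=pickle.load(open("d0.pkl","rb"))
for t,(im,d,m) in (("before",D["top"]),("now",pickle.load(open("t10.pkl","rb"))[1:])):
    P=cloud(d,m); print(t,"near edge z",np.median(P[190:260,284:290,2]),"far",np.median(P[190:260,375:383,2]),"lug",np.median(P[208:222,272:278,2]))
    f=lambda x,y:(170+(x+.5)/4-.5,150+(y+.5)/4-.5)
E
```

```text
21.15 [0.5488 0.0843 0.0646] 87.37 [-1.7 -2.  11.7] 0.0005179267432603247
21.2 [0.5488 0.0843 0.0646] 87.37 [-2.7 -2.2 12. ] 0.0008642756162217493
before near edge z 0.14738241568132907 far 0.14701965945091755 lug 0.08616393774073011
now near edge z 0.1561778178872537 far 0.1475898982912247 lug 0.09725029965230564
```

View pics/s10z.png

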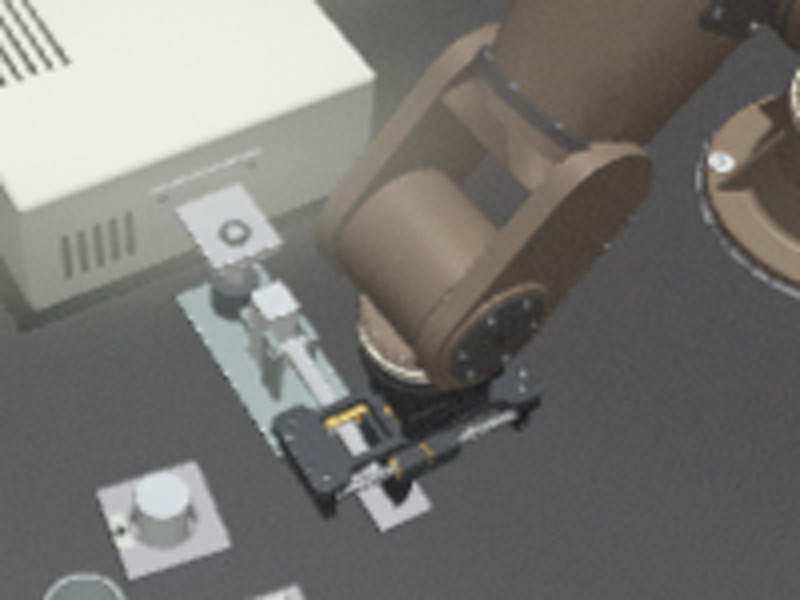

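The lug is up 11 mm at 12 N and the jack hasn't moved. Releasing the handle along the same arc.

>>> jog_arm:
  targets:
    - [0,[0,0,0.006],0]
    - [0,[0,0,0.007],0]
    - [0,[0,-0.001,0.007],0]
    - [0,[0,-0.001,0.007],0]
    - [0,[0,-0.002,0.008],0]
    - [0,[0,-0.002,0.008],0]
    - [0,[0,-0.002,0.008],0]
    - [0,[0,-0.002,0.008],0]
    - [0,[0,-0.003,0.008],0]
    - [0,[0,-0.002,0.008],0]
    - [0,[0,-0.002,0.008],0]
    - [0,[0,0,0.005],0]
    - [0,[0,0,0],0]
    - [0,[0,0,0],0]
    - [0,[0,0,0],0]
    - [0,[0,0,0],0]

```text
clock: 23.25
ee_pos: [0.5485, 0.0675, 0.1518]
ee_rot: [0.723, 0.691, -0.0, -0.0]
ft_force: [0.3, 0.1, -0.8]
grip_width: 0.0003
```

```bash
python3 look.py s11 scene; python3 look.py t11 top; python3 look.py w11; python3 -c "
import cv2
im=cv2.imread('pics/s11.png')[110:260,190:390];cv2.imwrite('pics/s11z.png',cv2.resize(im,None,fx=4,fy=4,interpolation=cv2.INTER_CUBIC))
im=cv2.imread('pics/t11.png')[150:300,170:370];cv2.imwrite('pics/t11z.png',cv2.resize(im,None,fx=4,fy=4,interpolation=cv2.INTER_CUBIC))"
python3 - <<'E'
from seg import *
im,d,m=pickle.load(open("t11.pkl","rb"))[1:]
P=cloud(d,m); print("near edge z",np.median(P[190:260,284:290,2]),"lug",np.median(P[208:222,272:278,2]))
o,im,d,m=pickle.load(open("w11.pkl","rb"));P=cloud(d,m,o)
print([P[v,u].round(3) for u,v in [(235,205),(280,205),(258,200),(235,225),(280,225)]])
E
```

```text
23.25 [0.5485 0.0675 0.1518] 87.37 [ 0.3  0.1 -0.8] 0.00034883639726324557
23.3 [0.5485 0.0675 0.1518] 87.37 [-0.4  0.6  0.9] 0.000210419272457096
23.35 [0.5485 0.0675 0.1518] 87.37 [ 0.1 -0.6 -0.9] 0.0006011050572598447
near edge z 0.14753639715021036 lug 0.08705512307867469
[array([0.536, 0.087, 0.143]), array([0.565, 0.086, 0.144]), array([0.551, 0.089, 0.141]), array([0.534, 0.071, 0.139]), array([0.565, 0.069, 0.137])]
```

View pics/s11z.png

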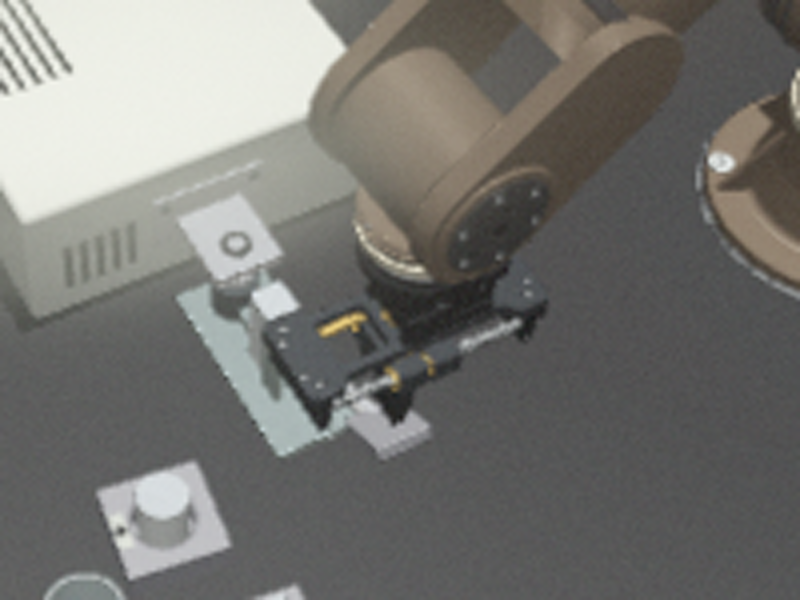

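View pics/t11z.png

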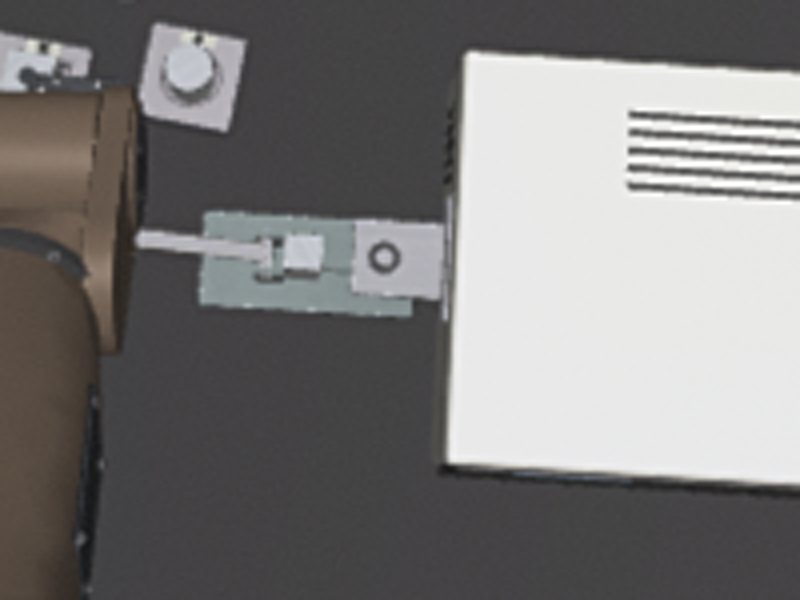

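View pics/w11.png

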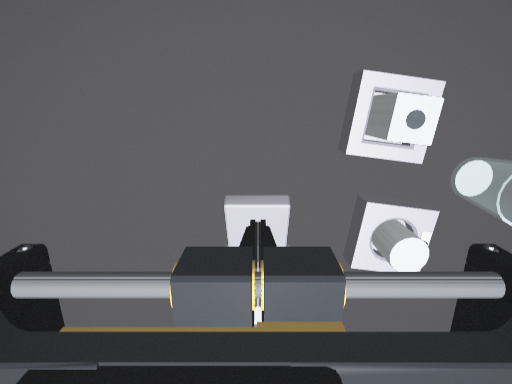

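The handle is back up (pad at 0.136–0.144 m), the instrument is down, and the jack is still under the lift point in the same pixels as before. Second stroke.

>>> jog_arm:
  targets:
    - [0,[0,0,-0.007],0]
    - [0,[0,0,-0.006],0]
    - [0,[0,0.002,-0.006],0]
    - [0,[0,0.003,-0.006],0]
    - [0,[0,0.002,-0.006],0]
    - [0,[0,0.002,-0.006],0]
    - [0,[0,0.002,-0.007],0]
    - [0,[0,0.001,-0.005],0]
    - [0,[0,0.001,-0.005],0]
    - [0,[0,0.001,-0.005],0]
    - [0,[0,0.001,-0.005],0]
    - [0,[0,0.001,-0.005],0]
    - [0,[0,0.001,-0.005],0]
    - [0,[0,0,-0.004],0]
    - [0,[0,0,-0.004],0]
    - [0,[0,0,-0.003],0]
    - [0,[0,0,-0.0025],0]
    - [0,[0,0,0],0]
    - [0,[0,0,0],0]
    - [0,[0,0,0],0]

```text
clock: 25.9
ee_pos: [0.5489, 0.0843, 0.0652]
ee_rot: [0.723, 0.691, 0.0, 0.001]
ft_force: [-1.7, -2.5, 12.3]
grip_width: 0.0004
```

```bash
python3 look.py s12 scene; python3 look.py t12 top; python3 -c "
import cv2
im=cv2.imread('pics/s12.png')[110:290,190:390];cv2.imwrite('pics/s12z.png',cv2.resize(im,None,fx=3.3,fy=3.3,interpolation=cv2.INTER_CUBIC))
im=cv2.imread('pics/t12.png')[150:300,170:370];cv2.imwrite('pics/t12z.png',cv2.resize(im,None,fx=4,fy=4,interpolation=cv2.INTER_CUBIC))"
python3 - <<'E'
from seg import *
im,d,m=pickle.load(open("t12.pkl","rb"))[1:]
P=cloud(d,m); print("near edge z",np.median(P[190:260,284:290,2]),"lug",np.median(P[208:222,272:278,2]))
E
```

```text
25.9 [0.5489 0.0843 0.0652] 87.37 [-1.7 -2.5 12.3] 0.00043470122655929667
25.95 [0.5489 0.0843 0.0652] 87.37 [-1.  -2.5 13.1] 0.0001810314749669353
near edge z 0.1558554253180083 lug 0.09683260165827835
```

View pics/s12z.png

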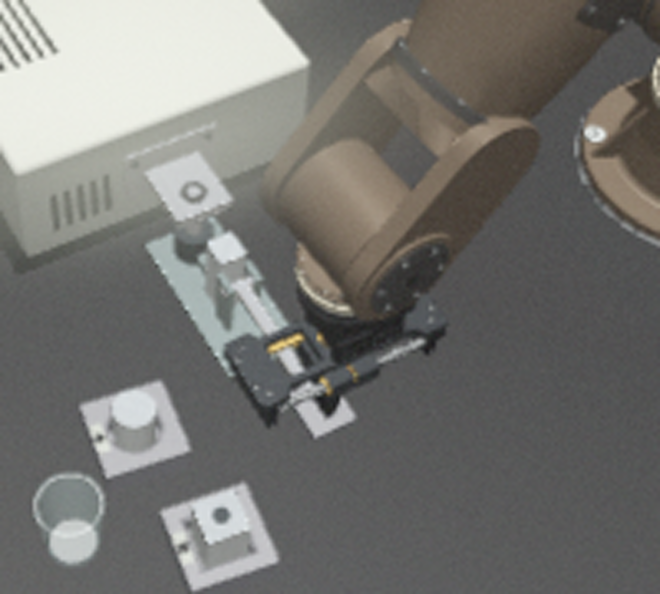

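View pics/t12z.png

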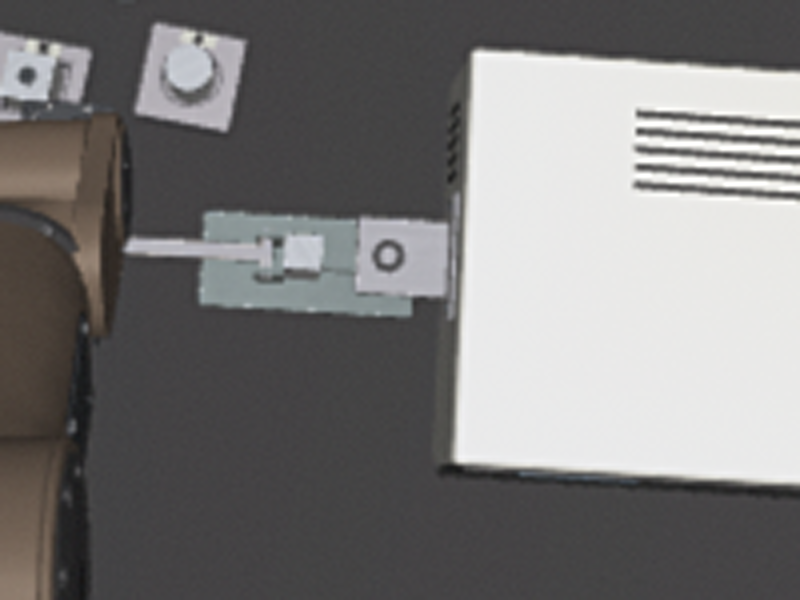

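```bash
python3 -c "
from rig import bot
print(bot.sign_off())"
```

```text
the job is handed in; nothing more can be done
None
```

The job is handed in: the instrument's side is raised on the jack alone, with the gripper still holding the handle down. No verdict was reported.

1. **Block:** I returned the square block to its own slot. Its top measured about 69 mm above the bench, against 70 mm when fully home.
2. **Jack:** I stood it flat on the bench under the lug. In the top view the saddle was within about 1 mm of the lift mark in plan.
3. **Trial stroke:** The lug rose about 11 mm at about 12 N. The handle then came fully back up, the instrument settled to its original height, and the jack had not moved.
4. **Second press:** The handle is held down at about 12–13 N with the lug about 10 mm up. I estimate the handle at 0.49 rad from the fingertip height, slightly short of the 0.5 rad stop.

In the last scene picture the block is home and the round block and beaker stand where they were; the bottle and screwdriver were outside that crop, but the arm never worked near them after lifting the jack. The clock stood at about 26 s, and none of my checks failed. The three cameras differed by up to about 4 mm on single points, within a few millimetres of the stated calibration.

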